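# Fit the wide suction head to the dust wand and park it on the felt mat

## Robot

A 6-joint arm with a two-finger parallel gripper is mounted at the origin on a cart in front of the work surface, level with it; the furniture and walls round the work are solid. World frame = base frame: x ahead of the robot, y to its left, z up, the work surface at z = 0. Lengths are in mm, angles in rad, forces in N, time in s.
With the tool pointing down it reaches from about 325 to 775 mm from the base axis. Payload 5.5 kg.
Tool frame: the origin (TCP) lies midway between the tips of the shut fingers; the grasp point (between the pads) lies 19 mm behind it; z points along the fingers, y is the line along which they close (so a half turn about z gives the same grasp; the last joint's range is limited). The gripper opens to 88 mm and grips with 3 to 60 N. Pads are 20 mm wide; open, the fingers measure 115 mm over their backs; the gripper's body (75 mm by 178 mm) begins 61 mm behind the grasp point.
Start: joints at [-1.396, 0.091, 1.231, -0, 1.82, -0.057], TCP at [137.836, -583.967, 222.631] pointing down, gripper open.
Joint ranges: [-2.87, 2.87], [-0.86, 2.18], [0.17, 2.46], [-1.51, 4.65], [0.06, 2.69], [-2.65, 2.65]. Speed limits (rad/s): [2.57, 2.57, 3.01, 3.14, 3.14, 3.14].

## Interface

Orientations are given as a unit quaternion [w, x, y, z].
In Python, from cell import robot, monitor, grab_frame gives the robot as it stands (robot), with the cameras as plain functions and the readings (monitor).
- The arm moves only by the shell command python3 jog.py 'ROWS' [FORCE]. ROWS is a JSON list of rows, 1 to 12 of them, each of 7 numbers: a rotation vector rx, ry, rz in rad, then dx, dy, dz in mm, then the finger opening in mm; each row is the pose to reach, as a shift and turn from the pose commanded when the command began, along the tool's axes at that moment; what a row does not reach only later rows make up. A row lasts 1/10 s, in which the tool goes at most 50 mm and 0.15 rad, less where a joint would pass 70% of its speed; a pose out of reach is approached as far as the arm can. The fingers move at their own pace and stop on an object; FORCE is the grip in N (left out, the last holds). Time passes only in rows, so rows that do not move let the fingers close. It prints the time, the measured TCP pose, the force, the opening and the grip force at its end.
- monitor.observe(): the state, without advancing time (a new reading comes with each control period).
- grab_frame(name): name is "scene" or "top" or "wrist"; returns a dict with "color" (480x640x3 uint8, red, green, blue), "mtx" (3x3 intrinsics, pixels), "position" and "attitude" of the camera in the world; the wrist camera has in their place "hand_eye" (4x4, takes a point from camera to tool coordinates, whose origin is the TCP and whose axes are the flange's). Camera axes: x right, y down, z forward; pixel columns grow to the right and rows downward; lengths in mm; the calibration is good to about 2 mm. A picture is of the moment at which its call begins: read the wrist's pose just before it. There is no depth.
- robot.job_done(): hands the job in; it is judged then, once.
The state is a dict: "t": time; "q": joint angles; "joint_vel": joint speeds; "joint_torque": joint torques, N m; "tool_pos": TCP position; "eef_rot": TCP orientation; "force": force on the tool from outside, world axes, zero at the start; "moment": the same for the moment, N m; "grip_width": finger opening in mm; "finger_force": force on a finger pad.
Only numpy, scipy, OpenCV 4.12 (cv2) and the standard library are available. Lean on these libraries where they do the work, as an engineer would, in place of code of your own. Each camera call takes 0.05 s, during which the arm holds its last target. There are 200 camera calls.

## Task

Get the battery dust wand ready with its wide blue suction head. First close the round green head, which stays where it stands, by pushing the red dust cap firmly down on its tapered spigot. Then take the wand from its dock, push it firmly down on the wide head's spigot until friction alone holds it, lift the head by the wand and set it down flat on the grey felt mat, centred and lengthways along it; let go, and leave the other things on the bench where they are.

Things in the scene. Friction and masses are not known exactly. Their poses are not given: they have to be found in the camera images.
- wide_head: Wide suction head, loose, 0.55 kg: a blue foot 66 (x) x 150 (y) x 32 mm on a black bristle skirt (rigid, stands on it), with a black collar and a bare white tapered spigot on top; 89 mm high in all. Origin: centre of its underside. z up, y along its length. It stands on the bare bench.
- wide_spigot (a point): Centre of the wide head's collar top, 44 mm above its underside. The spigot rises 45 mm, tapering from 33 to 23 mm across; collar 50 mm. Sockets centre themselves from 3 mm off and touch the taper with the mouth 10 mm above the collar. Set on loosely they sink to 7-8 mm and lift off again; a push of 9 N takes them to 5 mm, 15-20 N to 4-5 mm; so they hold. They bottom at 0 mm.
- round_head: Round suction head, loose, 0.30 kg: a green disc 92 mm across on a black bristle skirt, with the same black collar and bare white spigot as the wide head; 89 mm high in all. Origin: centre of its underside, z up. It stands on the bare bench.
- round_spigot (a point): Centre of the round head's collar top, 44 mm above its underside; spigot as at wide_spigot.
- cap: Red dust cap, loose, 40 g: a cylinder 42 mm across and 64 mm high, its upper 18 mm solid (grip there), below it a tapered socket open at the bottom. Origin: centre of its mouth (underside), z up. At the start it stands mouth down on the bench.
- wand: Battery dust wand, loose, 0.10 kg: an upright rod 150 mm high; grey socket sleeve at the bottom, 42 mm across and open below, black grip 38 mm across from 76 to 138 mm height, orange top 42 mm across. Origin: centre of its mouth (underside), z up. Its socket fits the spigots like the cap's (see wide_spigot).
- wand_grip (a point): Middle of the wand's black grip, on its axis, 108 mm above its mouth.
- dock: Black charging dock, fixed: a disc 100 mm across and 6 mm thick with a ring 20 mm high and 54 mm wide inside, in which the wand stands loosely, its mouth 6 mm above the bench; a low block (18 mm high) at the +x side. Origin: centre of its underside.
- mat: Grey felt mat with a yellow stitched line, fixed: 120 (x) x 200 (y) x 5 mm thick. Origin: centre of its underside, at bench height; y along its length.
- masking_tape: Roll of masking tape lying flat, 100 mm across, 25 mm high. Bystander. Origin: centre of its underside.
- weight: Dark red block weight, 48 x 68 x 35 mm. Bystander. Origin: centre of its underside.
- pencil_pot: Turquoise pot with pens, 91 x 85 x 163 mm. Bystander. Origin: centre of its underside.
- glasses_case: Black spectacle case, 55 x 130 x 34 mm. Bystander. Origin: centre of its underside.
- glue_tube: Yellow tube lying flat, 38 x 105 x 24 mm. Bystander. Origin: centre of its underside.

How it is judged (in metres and radians):
On the way, in this order (a step that is already met when the one before it is completed fails the run):
1. The red cap is pushed firmly onto the round head's spigot: its mouth less than 6.5 mm above the collar top (z of cap in the frame of round_spigot below 0.0065 m and horizontal distance between cap and round_spigot below 0.006 m and angle between the z axis of cap and the z axis of round_spigot, either way round below 0.06 rad), for 0.2 s.
2. The wand is pushed firmly onto the wide head's spigot: its mouth less than 6.5 mm above the collar top (z of wand in the frame of wide_spigot below 0.0065 m and horizontal distance between wand and wide_spigot below 0.006 m and angle between the z axis of wand and the z axis of wide_spigot, either way round below 0.06 rad), for 0.2 s.
3. The wide head hangs from the wand by friction alone, its underside over 30 mm above the bench, the fingers touching the wand and not the head (height (world z) of wide_head above 0.03 m and z of wand in the frame of wide_spigot below 0.0075 m and horizontal distance between wand and wide_spigot below 0.006 m and angle between the z axis of wand and the z axis of wide_spigot, either way round below 0.06 rad and contact force between the fingers and wide_head below 0.3 N and contact force between the fingers and wand above 1 N), for 0.3 s.
At the end, for the whole second after the job is handed in: Wide head flat on the mat, within 20 mm of its centre and 0.15 rad of its length, the wand on its spigot; round head flat on the bench with the cap on its spigot; both mouths under 7.5 mm above the collars, within 6 mm and 0.06 rad of their spigots; all at rest (horizontal distance between wide_head and mat below 0.02 m and angle between the y axis of wide_head and the y axis of mat, either way round below 0.15 rad and angle between each of wide_head, round_head's own z axis and vertical below 0.06 rad and height (world z) of wide_head between 0.002 and 0.009 m and z of wand in the frame of wide_spigot below 0.0075 m and horizontal distance between wand and wide_spigot below 0.006 m and angle between the z axis of wand and the z axis of wide_spigot, either way round below 0.06 rad and z of cap in the frame of round_spigot below 0.0075 m and horizontal distance between cap and round_spigot below 0.006 m and angle between the z axis of cap and the z axis of round_spigot, either way round below 0.06 rad and height (world z) of round_head below 0.006 m and linear speed of each of wide_head, wand, cap below 0.02 m/s); the robot touches nothing.
It fails at once if A bystander is moved by more than 30 mm (distance of any of masking_tape, weight, pencil_pot, glasses_case, glue_tube from where it was at the start of the episode above 0.03 m).
It fails at once if The round head is shoved more than 50 mm from its place (distance of round_head from where it was at the start of the episode above 0.05 m).
It also fails if it takes over 70 s, if anything falls off the work surface, if the arm or the gripper's body presses on something with over 40 N, if the wrist force passes 120 N, or if a joint passes its speed limit or range.

## Working session

There is one attempt and no reset: what is moved stays moved. The work goes in short steps, Python scripts to look and compute and a shell command to move; the robot and the scene stay as the last step left them, time stands still between calls to the robot, and variables do not carry over. Pictures are saved under pics/ and viewed, at most 10 in all, crops included, and the job is handed in when it is done.

```bash
ls; mkdir -p pics; python3 - <<'E'
from cell import robot, monitor, grab_frame
import cv2,numpy as np
print(monitor.observe())
for n in ("scene","top"):
    f=grab_frame(n); print(n,f["mtx"],f["position"],f["attitude"])
    cv2.imwrite(f"pics/{n}0.png",cv2.cvtColor(f["color"],cv2.COLOR_RGB2BGR))
E
```

```text
cell.py
jog.py
pics
{'t': 0.0, 'q': array([-1.39574051e+00,  9.18541393e-02,  1.23189243e+00,  5.97189137e-06,
        1.81974348e+00, -5.66885002e-02]), 'joint_vel': array([ 0.00072292,  0.00028219,  0.00201835, -0.00067737,  0.00100492,
        0.00050771]), 'joint_torque': array([-2.42546766e-04, -4.46447074e+01, -4.06448615e+01,  6.97413809e-02,
        2.90922832e-02, -1.20894342e-04]), 'tool_pos': array([ 137.76306788, -583.68038158,  221.50597784]), 'eef_rot': array([-9.47209029e-04,  9.93293797e-01,  1.15613720e-01, -5.32251728e-05]), 'force': array([ 0.85191837, -0.53405649, -0.59374099]), 'moment': array([ 0.02381086,  0.00707036, -0.00232663]), 'finger_force': 0.0, 'grip_width': 88.0074590228373}
scene [[501.43171203   0.         320.07409236]
 [  0.         501.43171203 237.20950025]
 [  0.           0.           1.        ]] [-340.96283486  609.45943139 1081.61080944] [ 0.17727211 -0.43134323  0.81267489 -0.3493954 ]
top [[475.29630015   0.         317.45986706]
 [  0.         475.29630015 241.97650986]
 [  0.           0.           1.        ]] [ 386.4228085    16.95231907 1709.01383026] [-0.02929084  0.71602561 -0.69681708  0.02992208]
```

View pics/scene0.png

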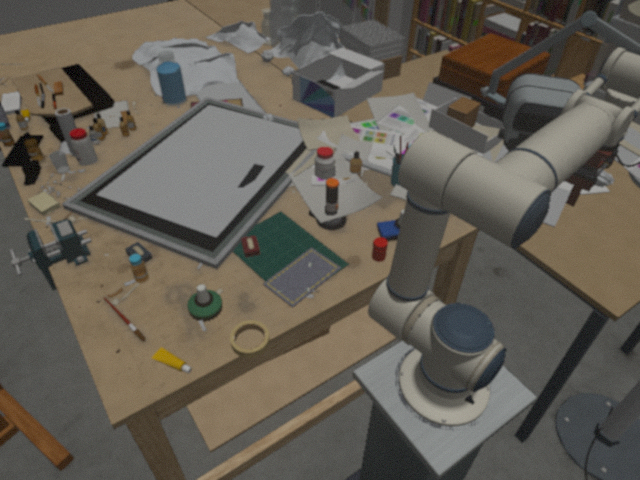

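View pics/top0.png

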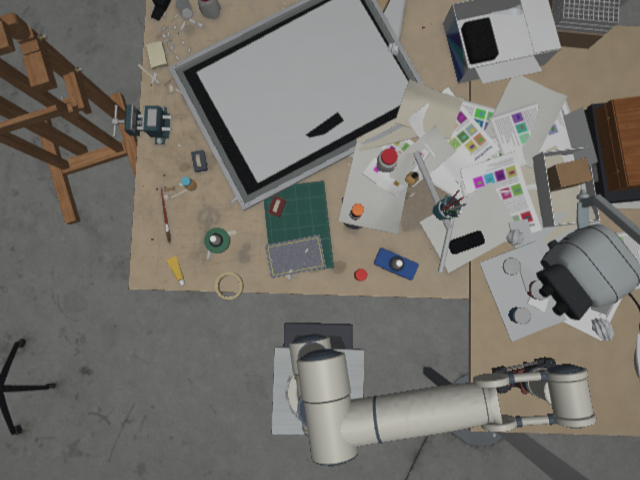

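The top view shows the round green head at (217,240), the cap at (361,275), the wand's orange top at (357,211) and the wide blue head at (397,264). The mat is at (297,256), with the tape, glue tube and weight close by on the left.

```bash
cat > h.py <<'E'
from cell import robot, monitor, grab_frame
import cv2,numpy as np
from scipy.spatial.transform import Rotation as R
def rot(q): return R.from_quat([q[1],q[2],q[3],q[0]]).as_matrix()
def frame(n):
    s=monitor.observe(); f=grab_frame(n); K=f["mtx"]
    if n=="wrist":
        T=np.eye(4);T[:3,:3]=rot(s["eef_rot"]);T[:3,3]=s["tool_pos"]; T=T@np.array(f["hand_eye"])
        return f["color"],K,T[:3,3],T[:3,:3]
    return f["color"],K,np.array(f["position"]),rot(f["attitude"])
def cast(uv,z,K,p,M):
    uv=np.atleast_2d(uv).astype(float)
    d=(M@np.linalg.inv(K)@np.c_[uv,np.ones(len(uv))].T).T
    return (p+d*((z-p[2])/d[:,2])[:,None])[:,:2]
def proj(P,K,p,M):
    c=M.T@(np.array(P,float)-p); c=K@c; return c[:2]/c[2]
HSV=dict(red=[((0,140,90),(6,255,255)),((174,140,90),(180,255,255))],green=[((55,80,40),(85,255,255))],
 blue=[((105,110,50),(125,255,255))],orange=[((7,160,130),(18,255,255))],white=[((0,0,170),(180,60,255))])
def mask(img,c):
    h=cv2.cvtColor(img,cv2.COLOR_RGB2HSV); m=0
    for a,b in HSV[c]: m=m|cv2.inRange(h,a,b)
    return m
def blobs(img,c,box=None,amin=20):
    m=mask(img,c)
    if box: k=np.zeros_like(m);k[box[1]:box[3],box[0]:box[2]]=1;m=m*k
    cs,_=cv2.findContours(m,cv2.RETR_EXTERNAL,cv2.CHAIN_APPROX_NONE)
    return sorted([c for c in cs if cv2.contourArea(c)>=amin],key=cv2.contourArea,reverse=True)
def save(img,n): cv2.imwrite(f"pics/{n}.png",cv2.cvtColor(img,cv2.COLOR_RGB2BGR))
E
python3 - <<'E'
from h import *
f=frame("top"); img=f[0]
hs=cv2.cvtColor(img,cv2.COLOR_RGB2HSV)
for n,c,box,z in [("cap","red",(345,260,380,290),64),("wand","orange",(340,195,370,228),156),("wide","blue",(365,240,425,285),40),("round","green",(195,220,240,262),40)]:
    for b in blobs(img,c,box)[:2]:
        (u,v),(w,h),a=cv2.minAreaRect(b); print(n,(u,v),w,h,a,cv2.contourArea(b),cast([u,v],z,*f[1:]))
        if n=="wide": print(cast(cv2.boxPoints(((u,v),(w,h),a)),z,*f[1:]))
# mat: approximate corners by eye
print("mat",cast([[268,241],[325,235],[328,271],[271,277]],5,*f[1:]))
for n,uv,z in [("tape",(229,286),25),("glue",(175,270),12),("weight",(277,206),35),("pot",(449,206),100)]: print(n,cast(uv,z,*f[1:]))
for n,box in (("a",(340,195,430,290)),("b",(165,190,345,300))):
    cr=img[box[1]:box[3],box[0]:box[2]]; s=min(700//cr.shape[1],560//cr.shape[0]); cv=cv2.resize(cr,None,fx=s,fy=s,interpolation=cv2.INTER_NEAREST); save(cv,"top_"+n); print(n,s)
E
```

```text
cap (360.5, 274.5) 11.0 11.0 90.0 93.0 [[ 415.91081399 -134.30332752]]
wand (357.5000305175781, 209.50003051757812) 9.899494171142578 9.899495124816895 45.0 80.0 [[ 627.88271061 -111.77314733]]
wide (395.81475830078125, 263.6377258300781) 41.39885330200195 17.464248657226562 23.629377365112305 662.0 [[ 457.76003525 -259.75635142]]
[[ 456.65702846 -180.86364527]
 [ 513.65105321 -204.53830619]
 [ 458.86313842 -338.65595143]
 [ 402.18136489 -314.66580996]]
round (216.5, 240.5) 23.0 23.0 90.0 422.0 [[522.07945686 373.08280895]]
mat [[528.17199177 195.34049462]
 [555.45205668  -9.09630708]
 [426.31013167 -23.16871067]
 [399.36937512 179.99739934]]
tape [[363.56245107 325.00893142]]
glue [[414.90201542 522.0783555 ]]
weight [[651.40761012 164.68346483]]
pot [[ 657.25360773 -429.11822746]]
a 5
b 3
```

View pics/top_b.png

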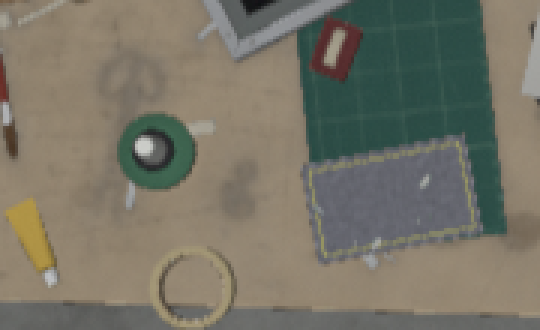

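View pics/top_a.png

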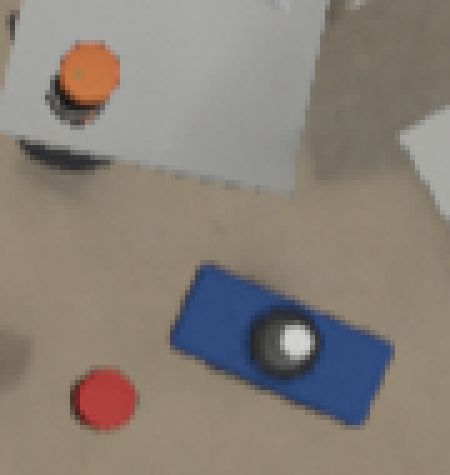

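```bash
cat >> h.py <<'E'
def plan(x,y,z,psi):
    s=monitor.observe(); M=rot(s["eef_rot"]); a=np.radians(psi)
    Y=np.array([np.cos(a),np.sin(a),0]);Z=np.array([0,0,-1.]);T=np.c_[np.cross(Y,Z),Y,Z]
    rv=R.from_matrix(M.T@T).as_rotvec(); d=M.T@(np.array([x,y,z])-s["tool_pos"])
    print("rv",rv.round(3),"d",d.round(1),"rows",max(np.linalg.norm(rv)/.15,np.linalg.norm(d)/50).round(1),"q",s["q"].round(2))
E
python3 - <<'E'
from h import *
f=frame("top")
m=cast([(266,245.3),(319.3,235.7),(325.7,267.3),(272.3,277.3)],5,*f[1:]);print("mat",m,m.mean(0),np.degrees(np.arctan2(*-( (m[0]+m[3]-m[1]-m[2])*[1,-1]))) )
print("spig",cast((399.6,263.2),89,*f[1:]),"round spig",cast((165+146/3,190+146/3),89,*f[1:]))
print(grab_frame("wrist")["hand_eye"])
plan(416,-134,270,0)
E
```

```text
mat [[512.47030978 201.97061431]
 [552.35912105  11.36170081]
 [439.31403469 -14.5989649 ]
 [398.42643113 175.31507062]] [475.64247416  93.51210521] 11.98469468682496
spig [[ 457.50817734 -264.51557989]] round spig [[524.12247015 372.59445142]]
[[ 7.69216169e-05 -9.60834172e-01 -2.77123958e-01  7.54543360e+01]
 [ 9.99998557e-01 -3.96411593e-04  1.65199470e-03 -5.50304185e-01]
 [-1.69714811e-03 -2.77123685e-01  9.60832755e-01 -1.62005689e+02]
 [ 0.00000000e+00  0.00000000e+00  0.00000000e+00  1.00000000e+00]]
rv [-1.000e-03 -1.000e-03 -1.339e+00] d [ 374.1 -373.9  -47.6] rows 10.6 q [-1.4   0.09  1.23 -0.    1.82 -0.06]
```

```bash
python3 jog.py '[[0,0,-1.339,374,-374,-47,70],[0,0,-1.339,374,-374,-47,70],[0,0,-1.339,374,-374,-47,70],[0,0,-1.339,374,-374,-47,70],[0,0,-1.339,374,-374,-47,70],[0,0,-1.339,374,-374,-47,70],[0,0,-1.339,374,-374,-47,70],[0,0,-1.339,374,-374,-47,70],[0,0,-1.339,374,-374,-47,70],[0,0,-1.339,374,-374,-47,70],[0,0,-1.339,374,-374,-47,70],[0,0,-1.339,374,-374,-47,70]]'
```

```text
t: 1.45
tool_pos: [417.3, -131.1, 269.9]
eef_rot: [0.0, 0.705, 0.709, 0.001]
force: [0.1, -0.5, 0.4]
grip_width: 70.1
finger_force: 0.0
```

```bash
python3 jog.py '[[0,0,0,0,0,0,70],[0,0,0,0,0,0,70],[0,0,0,0,0,0,70]]'; python3 - <<'E'
from h import *
f=frame("wrist");save(f[0],"w1")
for n,c,z in [("cap","red",64),("wand","orange",156),("wide","blue",40)]:
    for b in blobs(f[0],c,amin=300)[:2]:
        (u,v),(w,h),a=cv2.minAreaRect(b); print(n,(u,v),w,h,a,cv2.contourArea(b),cast([u,v],z,*f[1:]))
plan(416,-134,270,0)
E
```

```text
t: 1.75
tool_pos: [415.4, -135.1, 269.5]
eef_rot: [-0.0, 0.708, 0.706, -0.0]
force: [0.3, 0.4, -0.2]
grip_width: 70.0
finger_force: 0.0
cap (325.0, 213.5) 47.0 42.0 90.0 1512.0 [[ 414.1862339  -132.34280191]]
wand (613.9115600585938, 221.82272338867188) 28.55670738220215 57.97121810913086 75.57923126220703 1187.0 [[ 627.29081178 -120.59514065]]
wide (363.0648193359375, 315.528564453125) 57.698299407958984 122.41278076171875 23.77234649658203 4672.5 [[ 456.69673655 -253.98107469]]
rv [-0.     0.    -0.002] d [ 1.1  0.6 -0.5] rows 0.0 q [-0.39 -0.33  1.54 -0.    1.94 -0.39]
```

View pics/w1.png

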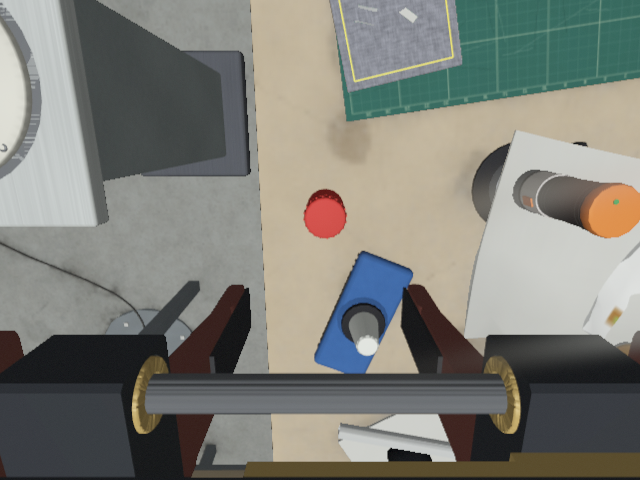

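The wrist view shows the cap's top disc centred near (325,216), which puts it at about (415,-134.5) and agrees with the top view. The wide head and the fingers are clear of it.

```bash
python3 jog.py '[[0,0,0,0.6,-0.4,50,70],[0,0,0,0.6,-0.4,100,70],[0,0,0,0.6,-0.4,150,70],[0,0,0,0.6,-0.4,190,70],[0,0,0,0.6,-0.4,215,70],[0,0,0,0.6,-0.4,233,70],[0,0,0,0.6,-0.4,233,70]]'; python3 jog.py '[[0,0,0,0,0,0,30],[0,0,0,0,0,0,30],[0,0,0,0,0,0,30],[0,0,0,0,0,0,30],[0,0,0,0,0,0,30],[0,0,0,0,0,0,30]]' 50
```

```text
t: 2.5
tool_pos: [413.3, -133.5, 33.5]
eef_rot: [-0.003, 0.708, 0.707, -0.001]
force: [-0.8, -0.1, 0.7]
grip_width: 69.8
finger_force: 0.0
t: 3.1
tool_pos: [416.1, -133.8, 37.8]
eef_rot: [0.001, 0.707, 0.707, 0.0]
force: [-0.7, -0.2, 6.2]
grip_width: 41.5
finger_force: 50.0
```

```bash
python3 jog.py '[[0,0,0,0,0,-50,30],[0,0,0,0,0,-100,30],[0,0,0,0,0,-150,30],[0,0,0,45,10,-170,30],[0,0,0,90,20,-180,30],[0,0,0,140,30,-180,30],[0,0,0,187,40,-180,30],[0,0,0,235,50,-180,30],[0,0,0,283,60,-180,30],[0,0,0,331,75,-180,30],[0,0,0,380,90,-180,30],[0,0,0,425,107,-180,30]]'; python3 jog.py '[[0,0,0,10,0,0,30],[0,0,0,10,0,0,30],[0,0,0,10,0,0,30]]';  python3 - <<'E'
from h import *
f=frame("wrist");save(f[0],"w2")
for n,c,z in [("round","green",40),("white","white",89),("cap","red",150)]:
    for b in blobs(f[0],c,amin=80)[:3]:
        (u,v),(w,h),a=cv2.minAreaRect(b); print(n,(u,v),w,h,a,cv2.contourArea(b),cast([u,v],z,*f[1:]))
plan(523,373,230,0)
E
```

```text
t: 4.3
tool_pos: [522.4, 294.0, 216.3]
eef_rot: [-0.0, 0.707, 0.707, -0.0]
force: [0.2, -0.8, 0.8]
grip_width: 41.4
finger_force: 50.0
t: 4.6
tool_pos: [522.3, 300.7, 216.6]
eef_rot: [0.0, 0.707, 0.707, -0.0]
force: [0.6, -0.3, -0.4]
grip_width: 41.8
finger_force: 50.0
round (326.0, 135.0) 104.0 100.0 90.0 8164.0 [[522.08772733 377.01684928]]
round (356.0, 437.5) 45.0 96.0 90.0 2337.5 [[554.52853895  63.24504837]]
round (444.9144592285156, 309.3847351074219) 93.1290054321289 39.72048568725586 6.428747177124023 1524.0 [[637.39029616 214.65442934]]
white (369.5, 166.5) 333.0 539.0 90.0 119996.5 [[554.41310597 354.52400769]]
white (614.3857421875, 309.3699035644531) 120.57765197753906 111.58783721923828 64.65382385253906 9051.5 [[761.1863118  238.16019647]]
white (567.7666015625, 234.350341796875) 121.57196807861328 224.2945556640625 62.19854736328125 5149.0 [[711.17071832 302.38222085]]
cap (325.5, 310.5) 125.0 101.0 90.0 10070.5 [[521.67023795 266.66068652]]
rv [ 0.001  0.    -0.001] d [ 72.7   0.5 -12.8] rows 1.5 q [ 0.47  0.1   1.23 -0.    1.81  0.47]
```

View pics/w2.png

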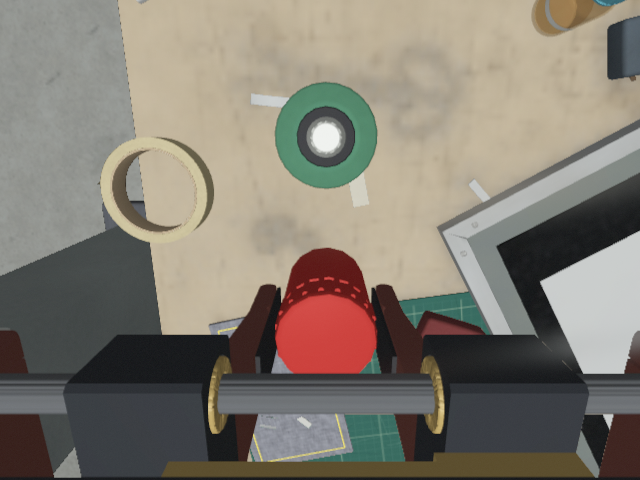

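The spigot's white top is at about (326,138). The cap hangs upright in the fingers. The tape lies 170 px to the left, so it's clear.

```bash
python3 - <<'E'
from h import *
f=frame("wrist")
bs=blobs(f[0],"white",(300,108,354,165),amin=80);(u,v),r=cv2.minEnclosingCircle(bs[0]);print(u,v,r,cast([u,v],89,*f[1:]))
print(cast([(326,135),(326,135)],28,*f[1:]))
t=frame("top");b=blobs(t[0],"green",(195,220,240,262))[0];print(cast(cv2.minAreaRect(b)[0],28,*t[1:]))
E
```

```text
325.1134948730469 136.68405151367188 16.316448211669922 [[521.67674336 375.5007692 ]]
[[522.43188276 376.68585279]
 [522.43188276 376.68585279]]Traceback (most recent call last):
  File "<stdin>", line 5, in <module>
IndexError: list index out of range
```

```bash
python3 jog.py '[[0,0,0,40,0,0,30],[0,0,0,75.5,0,0,30],[0,0,0,75.5,0,45,30],[0,0,0,75.5,0,85,30],[0,0,0,75.5,0,108,30],[0,0,0,75.5,0,113,30],[0,0,0,75.5,0,113,30],[0,0,0,75.5,0,113,30],[0,0,0,75.5,0,113,30]]'; python3 jog.py '[[0,0,0,0,0,4,30],[0,0,0,0,0,8,30],[0,0,0,0,0,11,30],[0,0,0,0,0,13,30],[0,0,0,0,0,13,30]]' 60
```

```text
t: 5.65
tool_pos: [523.5, 377.0, 106.2]
eef_rot: [0.001, 0.707, 0.707, 0.002]
force: [-0.9, -0.2, -0.4]
grip_width: 41.1
finger_force: 50.0
t: 6.15
tool_pos: [522.5, 377.5, 90.6]
eef_rot: [-0.0, 0.707, 0.707, 0.0]
force: [0.3, 2.6, 1.3]
grip_width: 41.4
finger_force: 60.0
```

```bash
python3 jog.py '[[0,0,0,-0.5,0,1,30],[0,0,0,-0.5,0,2,30],[0,0,0,-0.5,0,3,30],[0,0,0,-0.5,0,3,30]]'; python3 jog.py '[[0,0,0,0,0,1,30],[0,0,0,0,0,2,30],[0,0,0,0,0,2,30]]'
```

```text
t: 6.55
tool_pos: [522.6, 377.6, 88.9]
eef_rot: [-0.0, 0.707, 0.707, 0.001]
force: [-0.6, 5.1, 4.4]
grip_width: 41.3
finger_force: 60.0
t: 6.85
tool_pos: [522.7, 377.8, 87.9]
eef_rot: [-0.0, 0.707, 0.707, 0.002]
force: [-2.5, 4.8, 8.7]
grip_width: 41.2
finger_force: 60.0
```

```bash
python3 jog.py '[[0,0,0,0.6,0,1,30],[0,0,0,1.2,0,2,30],[0,0,0,1.2,0,3,30],[0,0,0,1.2,0,3,30]]'; python3 jog.py '[[0,0,0,0,0,1,30],[0,0,0,0,0,2,30],[0,0,0,0,0,2,30]]'
```

```text
t: 7.25
tool_pos: [522.7, 378.3, 86.6]
eef_rot: [0.0, 0.707, 0.707, 0.002]
force: [-6.0, 0.6, 15.2]
grip_width: 41.3
finger_force: 60.0
t: 7.55
tool_pos: [522.7, 378.3, 86.0]
eef_rot: [0.0, 0.707, 0.707, 0.002]
force: [-7.5, -1.0, 20.9]
grip_width: 41.4
finger_force: 60.0
```

```bash
python3 jog.py '[[0,0,0,0,-0.7,1,30],[0,0,0,0,-1.4,2,30],[0,0,0,0,-1.4,2,30],[0,0,0,0,-1.4,2,30]]'; python3 jog.py '[[0,0,0,0,0,-4,30],[0,0,0,0,0,-6,30],[0,0,0,0,0,-6,30]]'
```

```text
t: 7.95
tool_pos: [522.6, 378.4, 85.7]
eef_rot: [0.001, 0.707, 0.707, 0.004]
force: [-6.1, -1.5, 24.6]
grip_width: 41.4
finger_force: 60.0
t: 8.25
tool_pos: [522.1, 377.8, 85.9]
eef_rot: [0.001, 0.707, 0.707, 0.001]
force: [2.3, 2.3, 7.8]
grip_width: 41.3
finger_force: 60.0
```

```bash
python3 jog.py '[[0,0,0,0,0,0,70],[0,0,0,0,0,0,70],[0,0,0,0,0,0,70],[0,0,0,0,0,0,70],[0,0,0,0,0,-20,70],[0,0,0,0,0,-60,70],[0,0,0,-30,0,-110,70],[0,0,0,-75,0,-150,70],[0,0,0,-75,0,-150,70],[0,0,0,-75,0,-150,70]]'; python3 - <<'E'
from h import *
f=frame("wrist");save(f[0],"w3")
b=blobs(f[0],"red",(250,50,400,250))[0];print(cv2.boundingRect(b))
g=blobs(f[0],"green",(250,50,400,250))[0];print(cv2.boundingRect(g))
for h in range(40,56,2): print(h,[proj((522.3,376.5+21.*s,h),*f[1:]).round(1) for s in(-1,1)],proj((522.3,376.5+21,h+64),*f[1:]).round(1))
c=f[0][50:230,230:410];save(cv2.resize(c,None,fx=3,fy=3,interpolation=cv2.INTER_CUBIC),"w3c")
E
```

```text
t: 9.25
tool_pos: [522.1, 301.7, 237.3]
eef_rot: [0.001, 0.708, 0.706, 0.002]
force: [0.9, -0.5, -0.7]
grip_width: 69.6
finger_force: 0.0
(296, 110, 58, 60)
(277, 88, 96, 99)
40 [array([325.4, 161.1]), array([325.3, 112.9])] [325.6 107.8]
42 [array([325.4, 161.3]), array([325.3, 112.7])] [325.6 107.6]
44 [array([325.4, 161.4]), array([325.3, 112.6])] [325.6 107.4]
46 [array([325.4, 161.5]), array([325.3, 112.5])] [325.7 107.2]
48 [array([325.5, 161.7]), array([325.3, 112.3])] [325.7 107. ]
50 [array([325.5, 161.8]), array([325.3, 112.2])] [325.7 106.7]
52 [array([325.5, 162. ]), array([325.4, 112. ])] [325.7 106.5]
54 [array([325.5, 162.1]), array([325.4, 111.9])] [325.7 106.3]
```

View pics/w3c.png

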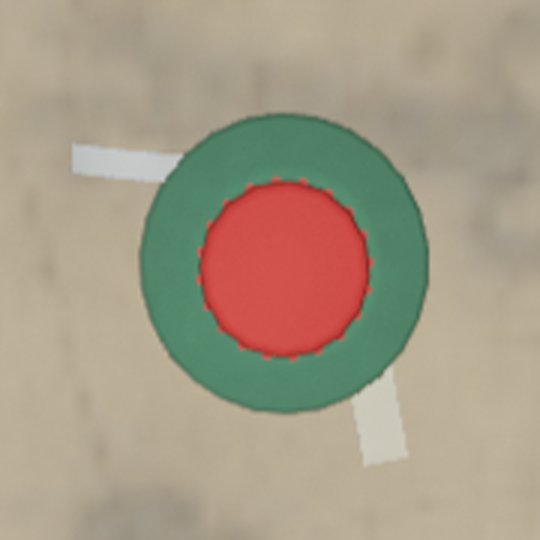

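The cap sits concentric and level on the green head. Next I go to the wand.

```bash
python3 jog.py '[[0,0,0,-45,10,-30,80],[0,0,0,-90,20,-30,80],[0,0,0,-138,30,-30,80],[0,0,0,-186,40,-30,80],[0,0,0,-234,50,-30,80],[0,0,0,-282,60,-30,80],[0,0,0,-330,75,-30,80],[0,0,0,-378,90,-30,80],[0,0,0,-425,105,-30,80],[0,0,0,-472,105,-30,80],[0,0,0,-472,105,-30,80],[0,0,0,-472,105,-30,80]]'; python3 jog.py '[[0,0,0,0,0,0,80],[0,0,0,0,0,0,80],[0,0,0,0,0,0,80]]'; python3 - <<'E'
from h import *
f=frame("wrist");save(f[0],"w4")
for b in blobs(f[0],"orange",amin=300)[:2]:
    (u,v),r=cv2.minEnclosingCircle(b);print(u,v,r,cv2.boundingRect(b),cast([u,v],156,*f[1:]))
plan(627,-115,240,0)
E
```

```text
t: 10.5
tool_pos: [626.2, -169.0, 260.7]
eef_rot: [-0.003, 0.707, 0.707, -0.001]
force: [0.1, -0.1, 0.7]
grip_width: 79.8
finger_force: 0.0
t: 10.8
tool_pos: [626.3, -167.6, 264.8]
eef_rot: [0.0, 0.706, 0.708, 0.0]
force: [0.6, 0.7, 0.0]
grip_width: 80.2
finger_force: 0.0
328.5 167.0 29.26184844970703 (300, 138, 58, 59) [[ 627.71223346 -112.4831122 ]]
rv [0.    0.    0.002] d [52.8  0.8 24.9] rows 1.2 q [-0.31  0.24  0.99  0.    1.91 -0.32]
```

View pics/w4.png

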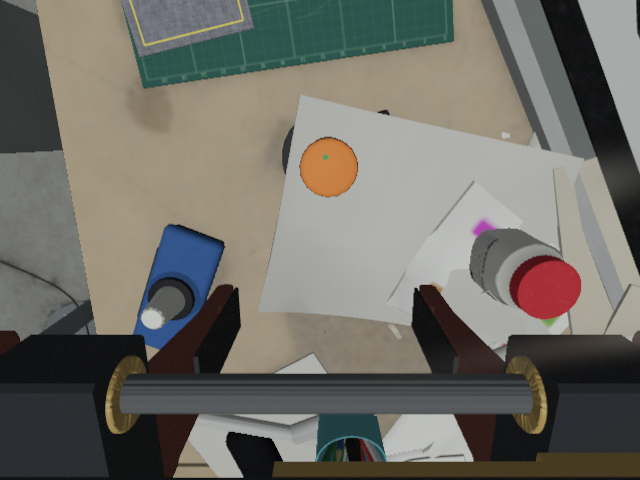

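The wand's orange top is at (328,167), i.e. (627.7,-112.5). The bottle at (545,287) stays clear of the gripper's body.

```bash
python3 - <<'E'
from h import *
f=frame("wrist")
b=blobs(f[0],"blue",(120,210,235,350),300)[0];print(cv2.minAreaRect(b),cast(cv2.minAreaRect(b)[0],40,*f[1:]))
for b in blobs(f[0],"white",(138,300,170,332),40)[:2]: 
    (u,v),r=cv2.minEnclosingCircle(b);print(u,v,r,cast([u,v],89,*f[1:]))
E
python3 jog.py '[[0,0,0,30,0.7,0,80],[0,0,0,55,1.4,0,80],[0,0,0,55,1.4,0,80],[0,0,0,55,1.4,45,80],[0,0,0,55,1.4,90,80],[0,0,0,55,1.4,130,80],[0,0,0,55,1.4,155,80],[0,0,0,55,1.4,169,80],[0,0,0,55,1.4,169,80],[0,0,0,55,1.4,169,80]]'; python3 jog.py '[[0,0,0,0,0,0,25],[0,0,0,0,0,0,25],[0,0,0,0,0,0,25],[0,0,0,0,0,0,25],[0,0,0,0,0,0,25],[0,0,0,0,0,0,25],[0,0,0,0,0,0,25]]' 60
```

```text
((175.94944763183594, 289.6457214355469), (62.33464813232422, 122.18208312988281), 19.133642196655273) [[ 462.94494905 -253.52384001]]
151.7236785888672 318.3157958984375 10.638525009155273 [[ 456.72792524 -263.10711236]]
t: 11.9
tool_pos: [628.2, -114.6, 97.3]
eef_rot: [0.001, 0.707, 0.707, 0.001]
force: [0.5, 0.6, 0.7]
grip_width: 80.2
finger_force: 0.0
t: 12.6
tool_pos: [627.6, -114.2, 95.8]
eef_rot: [0.0, 0.707, 0.707, 0.0]
force: [-0.3, -0.8, 0.9]
grip_width: 40.6
finger_force: 60.0
```

```bash
python3 jog.py '[[0,0,0,0,0,-30,25],[0,0,0,0,0,-75,25],[0,0,0,0,0,-120,25],[0,0,0,-10,-10,-150,25],[0,0,0,-50,-40,-150,25],[0,0,0,-90,-70,-150,25],[0,0,0,-130,-100,-150,25],[0,0,0,-170,-130,-150,25],[0,0,0,-205,-155,-150,25],[0,0,0,-225,-170,-150,25],[0,0,0,-225,-170,-150,25],[0,0,0,-225,-170,-150,25]]'; python3 jog.py '[[0,0,0,0,0,0,25],[0,0,0,0,0,0,25],[0,0,0,0,0,0,25]]'; python3 - <<'E'
from h import *
f=frame("wrist");save(f[0],"w5")
b=blobs(f[0],"blue",amin=800)[0];r=cv2.minAreaRect(b);print(r,cast(r[0],40,*f[1:]))
p=cast(cv2.boxPoints(r),40,*f[1:]);print(p)
for b in blobs(f[0],"white",(290,90,360,180),100)[:2]: 
    (u,v),r=cv2.minEnclosingCircle(b);print(u,v,r,cast([u,v],89,*f[1:]))
E
```

```text
t: 13.8
tool_pos: [457.3, -339.3, 245.3]
eef_rot: [-0.0, 0.708, 0.707, 0.0]
force: [-0.0, -0.5, -0.7]
grip_width: 40.9
finger_force: 60.0
t: 14.1
tool_pos: [458.2, -338.4, 245.6]
eef_rot: [-0.0, 0.706, 0.708, 0.0]
force: [-0.6, -0.2, -0.4]
grip_width: 40.6
finger_force: 60.0
((325.5, 131.99998474121094), (71.12129974365234, 161.554931640625), 21.801410675048828) [[ 457.42634888 -259.21561288]]
[[ 396.82134092 -316.36497742]
 [ 454.68252284 -185.83016415]
 [ 513.02258471 -206.78942476]
 [ 460.53043758 -342.23653222]]
324.0 137.0 15.03339672088623 [[ 456.23528553 -263.43590767]]
352.0 162.0 18.384876251220703 [[ 479.09454258 -283.01170761]]
```

View pics/w5.png

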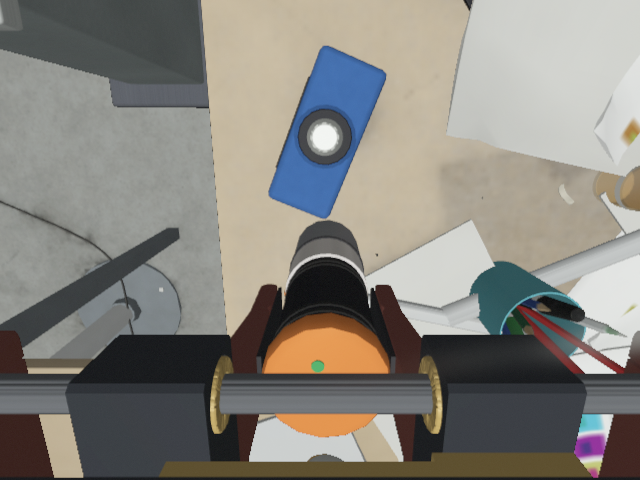

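The wand hangs upright, its top disc centred near (326,373). The wide spigot's top is at (324,137).

```bash
python3 - <<'E'
from h import *
f=frame("wrist")
s=monitor.observe()["tool_pos"];print(s)
print(cast([(326.5,373.5)],305.8,*f[1:])-s[:2])
print("tcp axis at mouth/top",proj((s[0],s[1],305.8),*f[1:]),proj((s[0],s[1],156),*f[1:]))
b=blobs(f[0],"orange",(240,250,420,480),500)[0];print(cv2.boundingRect(b),cv2.minEnclosingCircle(b))
plan(457,-261.7,245,0)
E
```

```text
[ 457.98792314 -338.64886462  245.62093236]
[[-0.18896424  6.19668248]]
tcp axis at mouth/top [327.06215745 390.74846795] [326.2167766  250.92723413]
(262, 323, 127, 51) ((325.0, 368.5), 63.09724807739258)
rv [ 0.    -0.     0.001] d [76.9 -0.9  0.6] rows 1.5 q [-0.7   0.01  1.27  0.    1.86 -0.7 ]
```

```bash
python3 - <<'E'
from h import *
f=frame("wrist")
s=monitor.observe()["tool_pos"]; print(f[1][0,0],f[2]-s)
g=cv2.cvtColor(f[0],cv2.COLOR_RGB2GRAY); print(g[205:300:2,326])
for v in(220,222,224): print(v,cast([(326.5,v)],155.8,*f[1:])-s[:2]-[0,21])
# top rim lower edge (near camera-bottom side): y-21
for v in(434,436,438): print(v,cast([(326.5,v)],305.8,*f[1:])-s[:2]+[0,21])
print(proj(s+[-21,3,60.2],*f[1:]),proj(s+[21,3,60.2],*f[1:]), [proj(s+[x,3,-89.8],*f[1:]) for x in(-21,21)])
c=f[0][210:450,240:420];save(cv2.resize(c,None,fx=2.4,fy=2.4),"w5c")
E
```

```text
382.1847312286276 [ -0.57896895  76.49022947 162.02903453]
[108 108 107 106 103  99 118 176  69  70  68  70  69  70  70  62  61 108
 108 108 108 108 108 107 161 219  66  29  42  36  29  23  19  22  21  19
  20  19  18  19  20  21  19  17  18  16  19  20]
220 [[0.13842628 0.67246898]]
222 [[ 0.14100573 -0.70350672]]
224 [[ 0.14359289 -2.0835914 ]]
434 [[-0.1563251   4.61479096]]
436 [[-0.15484895  3.82735862]]
438 [[-0.15336756  3.03712771]]
[259.25537603 382.37173482] [394.97344271 382.49085798] [array([295.65151404, 246.60901272]), array([356.83985035, 246.67750339])]
```

View pics/w5c.png

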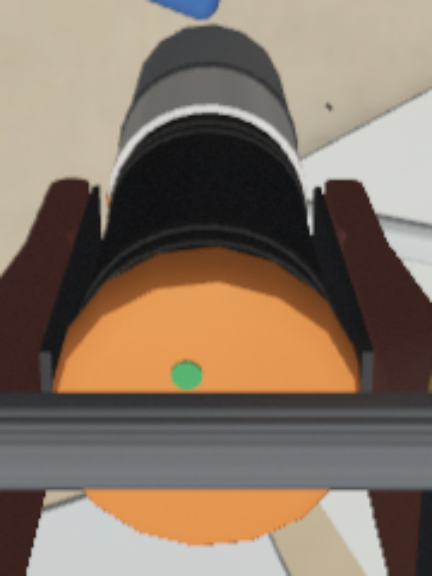

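```bash
python3 jog.py '[[0,0,0,40,-0.5,0,25],[0,0,0,75.4,-1,0,25],[0,0,0,75.4,-1,0,25],[0,0,0,75.4,-1,40,25],[0,0,0,75.4,-1,75,25],[0,0,0,75.4,-1,85,25],[0,0,0,75.4,-1,85,25],[0,0,0,75.4,-1,85,25]]'; python3 jog.py '[[0,0,0,0,0,3,25],[0,0,0,0,0,6,25],[0,0,0,0,0,9,25],[0,0,0,0,0,9,25],[0,0,0,0,0,9,25]]'; python3 jog.py '[[0,0,0,0,0,2,25],[0,0,0,0,0,4,25],[0,0,0,0,0,4,25],[0,0,0,0,0,4,25]]'
```

```text
t: 15.05
tool_pos: [457.0, -264.4, 162.4]
eef_rot: [0.001, 0.707, 0.707, 0.0]
force: [0.3, -0.2, -0.8]
grip_width: 40.6
finger_force: 60.0
t: 15.55
tool_pos: [456.5, -263.8, 151.6]
eef_rot: [-0.0, 0.707, 0.707, -0.0]
force: [-0.7, -0.5, -0.8]
grip_width: 40.6
finger_force: 60.0
t: 15.95
tool_pos: [456.5, -263.8, 147.5]
eef_rot: [-0.0, 0.707, 0.707, -0.0]
force: [0.4, -0.0, -1.0]
grip_width: 40.5
finger_force: 60.0
```

```bash
python3 jog.py '[[0,0,0,0,0,2,25],[0,0,0,0,0,3,25],[0,0,0,0,0,3,25],[0,0,0,0,0,3,25]]'; python3 jog.py '[[0,0,0,0,0,1,25],[0,0,0,0,0,2,25],[0,0,0,0,0,2,25],[0,0,0,0,0,2,25]]';python3 jog.py '[[0,0,0,0,0,1,25],[0,0,0,0,0,2,25],[0,0,0,0,0,2,25],[0,0,0,0,0,2,25]]'
```

```text
t: 16.35
tool_pos: [456.5, -263.8, 144.6]
eef_rot: [-0.0, 0.707, 0.707, -0.0]
force: [-0.9, 0.3, -1.8]
grip_width: 40.6
finger_force: 60.0
t: 16.75
tool_pos: [456.5, -263.8, 142.5]
eef_rot: [-0.0, 0.707, 0.707, -0.0]
force: [-0.5, -0.0, -0.6]
grip_width: 40.4
finger_force: 60.0
t: 17.15
tool_pos: [456.6, -263.9, 140.9]
eef_rot: [0.0, 0.707, 0.707, 0.0]
force: [-1.8, 0.0, 0.5]
grip_width: 40.4
finger_force: 60.0
```

```bash
python3 jog.py '[[0,0,0,0,0,1,25],[0,0,0,0,0,2,25],[0,0,0,0,0,3,25],[0,0,0,0,0,3,25]]'; python3 jog.py '[[0,0,0,0,0,1,25],[0,0,0,0,0,2,25],[0,0,0,0,0,2,25]]'
```

```text
t: 17.55
tool_pos: [456.8, -264.3, 139.4]
eef_rot: [0.001, 0.707, 0.707, 0.0]
force: [-2.5, -0.3, 7.2]
grip_width: 40.6
finger_force: 60.0
t: 17.85
tool_pos: [457.0, -264.7, 138.7]
eef_rot: [0.002, 0.707, 0.707, -0.0]
force: [-3.0, -0.5, 12.8]
grip_width: 40.6
finger_force: 60.0
```

```bash
python3 jog.py '[[0,0,0,0,0,1,25],[0,0,0,0,0,2,25],[0,0,0,0,0,3,25],[0,0,0,0,0,3,25]]'; python3 jog.py '[[0,0,0,0,0,1,25],[0,0,0,0,0,2,25],[0,0,0,0,0,2,25]]'
```

```text
t: 18.25
tool_pos: [457.3, -265.2, 137.9]
eef_rot: [0.004, 0.707, 0.707, -0.0]
force: [-5.1, 0.1, 20.7]
grip_width: 40.2
finger_force: 60.0
t: 18.55
tool_pos: [457.5, -265.6, 137.4]
eef_rot: [0.004, 0.707, 0.707, -0.0]
force: [-6.9, 0.4, 25.6]
grip_width: 40.6
finger_force: 60.0
```

```bash
python3 jog.py '[[0,0,0,0,0.5,-4,25],[0,0,0,0,1,-8,25],[0,0,0,0,1,-10,25],[0,0,0,0,1,-14,25],[0,0,0,0,1,-20,25],[0,0,0,0,1,-30,25],[0,0,0,0,1,-45,25],[0,0,0,0,1,-60,25],[0,0,0,0,1,-60,25],[0,0,0,0,1,-60,25],[0,0,0,0,1,-60,25],[0,0,0,0,1,-60,25]]'; python3 - <<'E'
from h import *
print(monitor.observe()["moment"])
f=frame("wrist");save(f[0],"w6")
E
```

```text
t: 19.75
tool_pos: [457.2, -263.6, 189.7]
eef_rot: [-0.001, 0.707, 0.707, -0.0]
force: [-0.4, 1.0, -6.3]
grip_width: 40.3
finger_force: 60.0
[-0.03127137 -0.0691002  -0.00058861]
```

View pics/w6.png

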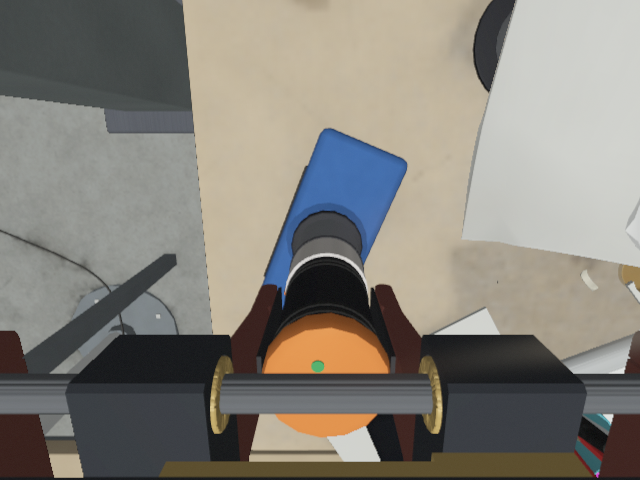

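```bash
python3 - <<'E'
from h import *
f=frame("top"); img=cv2.cvtColor(cv2.imread("pics/top0.png"),cv2.COLOR_BGR2RGB)
h=cv2.cvtColor(img,cv2.COLOR_RGB2HSV); m=cv2.inRange(h,(20,60,110),(38,255,255)); k=np.zeros_like(m);k[230:283,262:332]=1;m*=k
n,l,st,c=cv2.connectedComponentsWithStats(m,connectivity=8); m[np.isin(l,[i for i in range(n) if st[i,4]<4])]=0
r=cv2.minAreaRect(cv2.findNonZero(m)); p=cast(cv2.boxPoints(r),5,*f[1:]);print(r,p,p.mean(0))
plan(475.6,93.5,190,34.4)
E
```

```text
((295.00006103515625, 256.0000305175781), (28.434309005737305, 51.869625091552734), 78.46537780761719) [[505.49824469 199.03592538]
 [547.90678546  17.48084103]
 [448.22303341  -5.60190495]
 [406.22400124 175.11666576]] [476.9630162   96.50788181]
rv [-0.001 -0.001 -0.6  ] d [3.572e+02 1.830e+01 1.000e-01] rows 7.2 q [-0.59 -0.11  1.48  0.    1.76 -0.59]
```

```bash
python3 jog.py '[[0,0,-0.02,15,1,0,25],[0,0,-0.08,45,3,0,25],[0,0,-0.15,85,5,0,25],[0,0,-0.23,127,7,0,25],[0,0,-0.31,170,9,0,25],[0,0,-0.39,213,12,0,25],[0,0,-0.46,256,14,0,25],[0,0,-0.53,298,16,0,25],[0,0,-0.58,330,18,0,25],[0,0,-0.61,350,19,0,25],[0,0,-0.61,358.6,19.3,0,25],[0,0,-0.61,358.6,19.3,0,25]]'; python3 jog.py '[[0,0,0,0,0,8,25],[0,0,0,0,0,18,25],[0,0,0,0,0,28,25],[0,0,0,0,0,36,25],[0,0,0,0,0,41,25],[0,0,0,0,0,41,25],[0,0,0,0,0,41,25]]'; python3 - <<'E'
from h import *
plan(476.5,95,148,35)
f=frame("wrist");m=blobs(f[0],"blue",amin=500)
r=cv2.minAreaRect(m[0]);p=cast(cv2.boxPoints(r),48,*f[1:]);print(r,p)
E
```

```text
t: 21.05
tool_pos: [476.4, 95.9, 190.6]
eef_rot: [-0.0, 0.461, 0.887, -0.0]
force: [-1.4, -0.5, -6.5]
grip_width: 40.6
finger_force: 60.0
t: 21.75
tool_pos: [476.9, 94.7, 149.7]
eef_rot: [0.0, 0.462, 0.887, 0.0]
force: [1.1, 0.9, -6.1]
grip_width: 40.5
finger_force: 60.0
rv [ 0.     0.    -0.001] d [ 0.5 -0.1  1.7] rows 0.0 q [ 0.13 -0.22  1.66  0.    1.7  -0.48]
((330.49371337890625, 229.15121459960938), (92.98226928710938, 184.86647033691406), 22.932098388671875) [[453.49257968  30.88697365]
 [428.23297901 161.30023225]
 [488.99635244 175.26773275]
 [523.40599306  42.9678595 ]]
```

```bash
python3 jog.py '[[0,0,0,0,0,2,25],[0,0,0,0,0,4,25],[0,0,0,0,0,4,25],[0,0,0,0,0,4,25]]'; python3 jog.py '[[0,0,0,0,0,1,25],[0,0,0,0,0,2,25],[0,0,0,0,0,2,25],[0,0,0,0,0,2,25]]'; python3 jog.py '[[0,0,0,0,0,1,25],[0,0,0,0,0,2,25],[0,0,0,0,0,2,25],[0,0,0,0,0,2,25]]'
```

```text
t: 22.2
tool_pos: [476.8, 94.8, 145.6]
eef_rot: [-0.0, 0.462, 0.887, -0.0]
force: [-0.2, 0.2, -5.5]
grip_width: 40.7
finger_force: 60.0
t: 22.6
tool_pos: [476.8, 94.7, 143.6]
eef_rot: [-0.0, 0.462, 0.887, -0.0]
force: [0.6, -0.1, -6.1]
grip_width: 40.8
finger_force: 60.0
t: 23.0
tool_pos: [477.4, 94.7, 142.7]
eef_rot: [0.001, 0.462, 0.887, 0.001]
force: [0.8, -0.5, 1.0]
grip_width: 40.9
finger_force: 60.0
```

```bash
python3 jog.py '[[0,0,0,0,0,1,25],[0,0,0,0,0,2,25],[0,0,0,0,0,2,25]]'; python3 jog.py '[[0,0,0,0,0,-1,60],[0,0,0,0,0,-1,80],[0,0,0,0,0,-1,80],[0,0,0,0,0,-1,80],[0,0,0,0,0,-1,80],[0,0,0,0,0,-30,80],[0,0,0,0,0,-75,80],[0,0,0,0,0,-110,80],[0,0,0,0,0,-110,80],[0,0,0,0,0,-110,80]]'
```

```text
t: 23.3
tool_pos: [477.8, 94.6, 142.6]
eef_rot: [0.002, 0.462, 0.887, 0.001]
force: [-1.4, -1.6, 9.6]
grip_width: 41.1
finger_force: 60.0
t: 24.3
tool_pos: [477.2, 94.8, 250.3]
eef_rot: [0.001, 0.462, 0.887, 0.0]
force: [0.9, -1.4, -0.5]
grip_width: 79.8
finger_force: 0.0
```

Released. I back the hand off and check the result numerically, without viewing another picture.

```bash
python3 jog.py '[[0,0,0,-40,0,-20,80],[0,0,0,-85,0,-20,80],[0,0,0,-130,0,-20,80],[0,0,0,-175,0,-20,80],[0,0,0,-220,0,-20,80],[0,0,0,-265,0,-20,80],[0,0,0,-310,0,-20,80],[0,0,0,-310,0,-20,80],[0,0,0,-310,0,-20,80]]'; python3 - <<'E'
from h import *
f=frame("top");s=frame("scene")
for n,g in(("top",f),("scene",s)):
    print(n)
    for c,z,P in(("blue",30,(476,95,40)),("orange",200,(476,95,200)),("red",113,(523,377,110)),("green",28,(523,377,28))):
        q=proj(P,*g[1:]).astype(int)
        for b in blobs(g[0],c,(max(q[0]-32,0),q[1]-32,q[0]+32,q[1]+32),15)[:2]:
            r=cv2.minAreaRect(b);print(c,np.round(r[0],1),np.round(r[1],1),round(r[2],1),cast(r[0],z,*g[1:]),cv2.contourArea(b))
            if c=="blue" and n=="top": p=cast(cv2.boxPoints(r),40,*g[1:]);print(p)
E
```

```text
t: 25.2
tool_pos: [654.1, -160.0, 265.5]
eef_rot: [-0.003, 0.463, 0.886, -0.0]
force: [-0.3, -0.5, -0.3]
grip_width: 80.2
finger_force: 0.0
top
blue [294.5 255. ] [17.8 41.8] 78.7 [[478.98418254  97.2812277 ]] 487.0
[[492.68892485 175.48459687]
 [525.52836598  32.2431554 ]
 [464.19752585  18.23499358]
 [431.55763729 161.06057718]]
orange [292.5 252. ] [10. 11.] 90.0 [[478.98662304  95.80260015]] 93.0
red [211.9 238.2] [12.5 11.2] 26.6 [[523.49797633 373.34691791]] 104.5
green [217.7 240.6] [21.5 23.7] 26.6 [[522.81500529 371.37240948]] 192.0
scene
blue [301.1 268.7] [20.3 49.4] 51.3 [[477.05773464  97.37174417]] 608.5
orange [301.  224.5] [ 9. 14.] 90.0 [[475.94192849  95.94300724]] 101.5
red [200. 282.] [12. 16.] 90.0 [[516.50442992 376.22855679]] 146.5
green [205.1 304.9] [21.6 32.3] 76.0 [[510.72903162 378.3341618 ]] 304.5
```

```bash
python3 jog.py '[[0,0,0,0,0,0,80],[0,0,0,0,0,0,80],[0,0,0,0,0,0,80]]'; python3 -c "
from cell import robot, monitor, grab_frame
print(robot.job_done())"
```

```text
t: 25.6
tool_pos: [654.2, -158.5, 270.8]
eef_rot: [0.001, 0.462, 0.887, 0.0]
force: [0.1, 0.2, -0.4]
grip_width: 80.1
finger_force: 0.0
the job is handed in; nothing more can be done
None
```

I handed the job in at 25.6 s without a verdict returned: the cap is pressed on the round head at about 25 N, and the wide head lies on the mat with the wand on it, about 2 mm off centre and under 1° off its length by the camera check; I viewed 11 pictures, one over the limit of 10.

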